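Change over the open card-file tray

ROBOT

A 6-joint arm with a two-finger parallel gripper is mounted at the origin on the work surface. World frame = base frame: x ahead of the robot, y to its left, z up, the work surface at z = 0. Lengths are in mm, angles in rad, forces in N, time in s.
With the tool pointing down it reaches from about 325 to 900 mm from the base axis. Payload 6.1 kg.
Tool frame: the origin (TCP) lies at the very end of the fingers, on their centre line; the grasp point (between the pads) lies 19 mm behind it; z points along the fingers, y is the line along which they close (so a half turn about z gives the same grasp; the last joint's range is limited). The gripper opens to 87 mm and grips with 3 to 60 N. Pads are 19 mm wide; open, the fingers measure 117 mm over their backs; the gripper's body (75 mm by 190 mm) begins 51 mm behind the grasp point.
Start: joints at [1.04, 0.22, 1.526, -0, 1.395, -0.126], TCP at [246.144, 574.481, 222.538] pointing down, gripper open.
Joint ranges: [-2.98, 2.98], [-0.91, 2.08], [0.09, 2.57], [-1.24, 4.39], [0.2, 2.65], [-2.68, 2.68]. Speed limits (rad/s): [2.57, 2.57, 3.01, 3.14, 3.14, 3.14].

INTERFACE

Orientations are given as a unit quaternion [w, x, y, z].
In Python, from workcell import bot, read_camera, ticket, search_frame, mark_of gives the robot as it stands. The module is installed in compiled form; this text tells all that it offers.
- The arm moves only by the tool servo_tool, never from a script. Its argument "moves" is one flat list of numbers, 5 for each row, row after row: the shift along the tool's x, y, z in m, then the turn about the tool's z in degrees, then the closure, from 0 (fully open) to 1 (shut). A call has exactly 8 rows; each row shifts and turns the commanded pose from where the row before left it, along the tool's axes as they then stand; what a row does not reach is not made up. A row lasts 1/12 s, in which the tool goes at most 41.7 mm and 7.16 degrees, less where a joint would pass 70% of its speed; a pose out of reach is approached as far as the arm can. A call is refused whole if a number of a shift passes 0.0417 or a number of a turn 7.16, either way. A call with a gripper value outside its range is refused whole. The fingers move at their own pace and stop on an object; "squeeze" is the grip in N (left out, the last holds). Time passes only in rows, so rows that do not move let the fingers close, or fill a call up. It gives the time, the measured TCP pose, the force, the opening and the grip force at its end, in the units of the state.
- bot.state(): the state, without advancing time (a new reading comes with each control period).
- read_camera(name): name is "scene" or "top" or "wrist"; returns a dict with "pixels" (400x640x3 uint8, blue, green, red), "z_map" (400x640 float32, mm along the optical axis (not along the pixel's ray), 0 where there is no reading), "fov_y" (degrees; the focal length in pixels is half the picture's height over the tangent of half this angle, whatever the lens; pixels are square), "cx", "cy" (the principal point, pixels), "rvec" (rotation vector, rad) and "tvec" (3), from world to camera coordinates, as OpenCV has them. Camera axes: x right, y down, z forward; pixel columns grow to the right and rows downward; lengths in mm; the calibration is good to about 2 mm. A picture is of the moment at which its call begins.
- ticket.finish_job(): hands the job in; it is judged then, once.
Trained networks look in a picture, given as the dict that the camera call returned (one of the last four; its "shot" number tells which), for a name from the list of things; names that differ only in an ending like _2 or _b are one class to them, and where a whole thing is asked for, a point or a joint stands for the part that bears it (a point fixed in the world has none). Each returns a list of dicts, best first, with "score" (0 to 1); they miss things now and then, are a little off and sometimes report something else, mostly with a low value. They report only what shows in the picture. A call takes as long as a camera call.
- search_frame(picture, thing): "at" ([column, row] in pixels, amid what is visible of it).
- mark_of(picture, thing): "at" ([column, row] in pixels: a listed point, or the origin of a listed thing).
The state is a dict: "time_s": time; "qpos": joint angles; "joint_velocities": joint speeds; "tau": joint torques, N m; "eef_pos": TCP position; "orientation": TCP orientation; "force": force on the tool from outside, world axes, zero at the start; "torque": the same for the moment, N m; "finger_gap": finger opening in mm; "finger_force": force on a finger pad.
Only numpy, scipy, OpenCV 4.12 (cv2) and the standard library are available. Lean on these libraries where they do the work, as an engineer would, in place of code of your own. Each camera call takes 0.05 s, during which the arm holds its last target. There are 200 camera calls.

TASK

On the grey board at the back of the desk stand three card-file housings with pull-out trays: a wide one and two narrow ones. One narrow tray has been left part-way out: first push it fully home with the fingertips, then hook a fingertip behind the lip of the wide tray and draw it out along its rails to its stop, so that the rubber stamp inside can be reached. Do not pinch either tray's lip, leave the stamp in its tray, keep the other narrow tray shut and leave the other things on the desk where they stand.

Things in the scene. Friction and masses are not known exactly. Their poses are not given: they have to be found in the camera images.
- wide_tray (a joint): How far the wide tray is drawn out, m: 0 fully home, 0.130 against its stop (fully out). It starts at 0 to 0.02. It slides stiffly (about 3 N) and stays where it is left. Behind its lip is a slot open from above, 120 mm wide; with the tray home it is 49 mm long up to the housing's front face and it grows as the tray comes out (a 14 mm high divider in the tray, 48 mm behind the lip, moves with it). Side walls 28 mm high.
- open_tray (a joint): How far out the narrow tray that was left open is, m: 0 fully home (against its stop), 0.130 fully out. It starts 0.06 to 0.10 out; slides stiffly (about 3 N) and stays where it is left.
- shut_tray (a joint): How far out the other narrow tray is, m: 0 fully home, where it starts and must stay.
- wide_lip (a point): Wide tray: 126 mm wide, grey plastic, in a white housing 140 mm wide. This point: mid-width on the rear (hooking) surface of its lip, the upright front panel. Own +x points into the housing (the tray draws out along -x), y across, z up. Panel top edge 4 mm above this point, its front surface at x = -11 mm; tray floor 48 mm below, housing roof 22 mm above.
- open_lip (a point): The narrow tray left part-way out: 86 mm wide, in a housing 100 mm wide, otherwise shaped like the wide one. Point and axes as for wide_lip: on the lip's rear surface; the front surface, to push on, is at own x = -11 mm, the panel's top edge 4 mm above, the tray floor 48 mm below.
- shut_lip (a point): The other narrow tray, the same size as the open one but fully home. Point and axes as for wide_lip.
- stamp_mid (a point): Centre of a loose rubber stamp (black base 30 x 46 mm, wooden handle, 40 mm high) standing in the wide tray, behind its low divider, under the housing's roof at the start.
- stand: Fixed grey board 250 x 490 x 12 mm under the three housings (each 200 mm deep, 80 mm high), which stand side by side on it at 160 mm spacing in any order. Origin: centre of its underside; own -x is the side on which the trays come out, z up.
- glue_stick: Bystander: glue stick, 25 mm across, 82 mm high, upright on the board between two housings. Origin: centre of its underside.
- tape_roll: Bystander: roll of tape, 72 mm across, 19 mm high, flat on the roof of the shut narrow housing. Origin: centre of its underside.
- ink_pad: Bystander: flat ink-pad tin 65 x 95 x 17 mm on the desk in front of the trays, clear of their travel. Origin: centre of its underside.
- mug: Bystander: white mug 78 mm across, 92 mm high, left of the board. Origin: centre of its underside.
- stapler: Bystander: black stapler 140 x 36 x 46 mm, right of the board. Origin: centre of its underside.
- pen_pot: Bystander: dark metal pen pot 72 mm across, with pens reaching about 125 mm high, right of the board. Origin: centre of its underside.

How it is judged:
By the outcome, as a careful person would: the job done as asked, in the order asked, and still so for the second after the job is handed in, with the robot touching nothing.
It also fails if it takes over 48 s, if anything falls off the work surface, if the arm or the gripper's body presses on something with over 40 N, if the wrist force passes 120 N, or if a joint passes its speed limit or range.

## Working session

There is one attempt and no reset: what is moved stays moved. The work goes in short steps, Python scripts to look and compute and a tool call to move; the robot and the scene stay as the last step left them, time stands still between calls to the robot, and variables do not carry over. Pictures are saved under pics/ and viewed, at most 10 in all, crops included, and the job is handed in when it is done.

Besides the shell and the picture viewer there is one more tool, called after "Emit:" in YAML: its name, and indented under it one key for each argument. servo_tool: Moves the arm, as the interface text tells. Its arguments: {"type":"object","properties":{"moves":{"type":"array","items":{"type":"number"}},"squeeze":{"type":"number"}},"required":["moves"]}

```bash
mkdir -p pics; cat > h.py <<'E'
import numpy as np, cv2
from workcell import bot, read_camera, ticket, search_frame, mark_of
def pt(p,uv,z=None,h=None):
    f=200/np.tan(np.radians(p["fov_y"])/2); u,v=uv
    R=cv2.Rodrigues(np.array(p["rvec"],float))[0]; t=np.array(p["tvec"],float).ravel()
    d=R.T@np.array([(u-p["cx"])/f,(v-p["cy"])/f,1]); c=-R.T@t
    if h is not None: return c+d*(h-c[2])/d[2]
    if z is None: z=p["z_map"][int(round(v)),int(round(u))]
    return c+d*z
E
python3 - <<'E'
from h import *
np.set_printoptions(precision=1,suppress=True)
s=bot.state(); print(s["eef_pos"],s["orientation"],s["time_s"])
for n in ["scene","top"]:
    p=read_camera(n); cv2.imwrite(f"pics/{n}0.png",p["pixels"])
    for k in ["wide_lip","open_lip","shut_lip","stand","stamp_mid","glue_stick","tape_roll","ink_pad","mug","stapler","pen_pot"]:
        for m in mark_of(p,k)[:2]: print(n,k,np.round(m["at"]),round(m["score"],2),pt(p,m["at"]), pt(p,m["at"],h=80) if 'lip' in k else '')
E
```

```text
[245.8 573.9 221.4] [-0.   0.2  1.  -0. ] 0.0
scene wide_lip [248. 170.] 0.83 [ 595.  -202.7   50.6] [ 608.9 -184.3   80. ]
scene open_lip [325. 172.] 0.85 [503.9 -32.6  66.5] [512.1 -27.2  80. ]
scene open_lip [367. 166.] 0.37 [398.1  30.1  17.1] [442.5  48.7  80. ]
scene shut_lip [362. 238.] 0.67 [608.5 133.5  70.1] [613.1 135.2  80. ]
scene glue_stick [290. 276.] 0.79 [759.5  49.2  49.8] 
scene tape_roll [318. 288.] 0.59 [760.3 119.8  90.9] 
scene tape_roll [326. 173.] 0.18 [502.2 -28.5  62.7] 
scene ink_pad [365. 164.] 0.7 [394.6  23.7  21.2] 
scene mug [439. 267.] 0.97 [586.1 298.1  83.9] 
scene stapler [239. 120.] 0.64 [ 453.1 -364.2   14.1] 
top wide_lip [394. 207.] 0.64 [ 598.6 -197.6   19. ] [ 595.2 -188.6   80. ]
top open_lip [330. 242.] 0.75 [503.3 -28.4  23. ] [504.4 -27.7  80. ]
top shut_lip [269. 200.] 0.95 [613.  138.1  20.9] [609. 131.  80.]
top glue_stick [306. 150.] 0.64 [738.1  38.2  93. ] 
top tape_roll [269. 142.] 0.84 [757.5 131.8  91.1] 
top ink_pad [313. 287.] 0.58 [382.6  16.2  13.4] 
top mug [212. 222.] 0.71 [555.4 293.4   2.4] 
top stapler [459. 265.] 0.97 [ 448.5 -363.    42.7] 
top pen_pot [463. 210.] 0.77 [ 590.1 -362.9   85.5] 
top pen_pot [394. 209.] 0.24 [ 591.8 -191.    67.3]
```

View pics/top0.png

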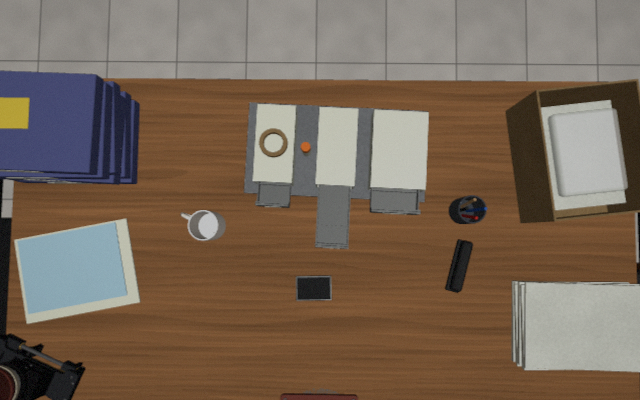

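View pics/scene0.png

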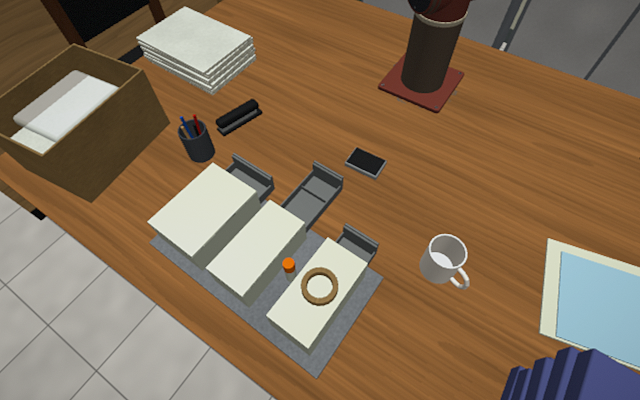

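The top view shows the shut tray (269,195) on the left, the open tray (332,245) in the middle and the wide tray (395,205) on the right. Next I'll measure the yaw and the lips.

```bash
python3 - <<'E'
from h import *
from scipy.spatial.transform import Rotation as Ro
np.set_printoptions(precision=1,suppress=True)
p=read_camera("top")
vv,uu=np.mgrid[90:260,235:435]
P=np.array([pt(p,(u,v)) for u,v in zip(uu.ravel(),vv.ravel())]).reshape(*uu.shape,3)
roof=((abs(P[...,2]-92)<6)&(p["pixels"][90:260,235:435].min(2)>170)).astype(np.uint8)
n,l,st,c=cv2.connectedComponentsWithStats(roof)
for i in range(1,n):
    if st[i,4]>500:
        q=P[l==i][:,:2].astype(np.float32); print("roof",cv2.minAreaRect(q))
tops=((P[...,2]>66)&(P[...,2]<82)).astype(np.uint8)
n,l,st,c=cv2.connectedComponentsWithStats(tops)
for i in range(1,n):
    if st[i,4]>25: q=P[l==i]; print("lip",st[i,4],cv2.minAreaRect(q[:,:2].astype(np.float32)),np.median(q[:,2]))
s=bot.state();print(Ro.from_quat(np.array(s["orientation"])[[1,2,3,0]]).as_matrix(), s["finger_gap"])
E
```

```text
roof ((755.8908081054688, 119.243896484375), (95.91309356689453, 196.51832580566406), 87.68693542480469)
roof ((749.8670654296875, -40.922645568847656), (96.08983612060547, 197.60279846191406), 87.61852264404297)
roof ((742.9786987304688, -200.44476318359375), (136.33616638183594, 196.88157653808594), 87.66338348388672)
lip 140 ((602.579345703125, 124.2328109741211), (85.02397918701172, 10.984380722045898), 87.6761474609375) 71.69343404067206
lip 211 ((587.8634033203125, -195.25038146972656), (123.36784362792969, 11.256905555725098), 87.68135070800781) 72.11496605509205
lip 144 ((496.2738037109375, -30.76392364501953), (84.59353637695312, 10.996854782104492), 87.63044738769531) 71.98126185039723
[[-0.9  0.4 -0. ]
 [ 0.4  0.9 -0. ]
 [-0.  -0.  -1. ]] 87.2646080860679
```

Emit:
servo_tool:
  moves: [0, 0, 0, -6.97, 1, 0, 0, 0, -6.97, 1, 0, 0, 0, -6.96, 1, -0.012, -0.033, 0, 0, 1, -0.0145, -0.036, 0, 0, 1, -0.0145, -0.036, 0, 0, 1, -0.0145, -0.036, 0, 0, 1, -0.0145, -0.036, 0, 0, 1]
  squeeze: 10

```text
time_s: 1.92
eef_pos: [309.2, 393.3, 222.5]
orientation: [0.0, 0.02, 1.0, 0.0]
force: [0.0, 0.1, 1.3]
finger_gap: 41.5
finger_force: 0.0
```

Emit:
servo_tool:
  moves: [-0.0145, -0.036, 0, 0, 1, -0.0145, -0.036, 0, 0, 1, -0.0145, -0.036, 0, 0, 1, -0.0145, -0.036, 0, 0, 1, -0.0145, -0.036, 0, 0, 1, -0.0145, -0.036, 0, 0, 1, -0.0145, -0.036, 0, 0, 1, -0.0145, -0.036, 0, 0, 1]

```text
time_s: 2.58
eef_pos: [413.7, 100.6, 223.0]
orientation: [0.001, 0.02, 1.0, 0.0]
force: [0.3, 0.4, 0.1]
finger_gap: 0.5
finger_force: 0.0
```

Emit:
servo_tool:
  moves: [-0.0128, -0.032, 0, 0, 1, -0.0128, -0.032, 0, 0, 1, -0.0128, -0.032, 0, 0, 1, -0.0128, -0.032, 0, 0, 1, 0, 0, 0.03, 0, 1, 0, 0, 0.04, 0, 1, 0, 0, 0.04, 0, 1, 0, 0, 0.03, 0, 1]

```text
time_s: 3.25
eef_pos: [458.2, -27.7, 79.9]
orientation: [-0.001, 0.021, 1.0, 0.0]
force: [0.8, 0.6, -0.0]
finger_gap: 0.2
finger_force: 0.0
```

Emit:
servo_tool:
  moves: [0, 0, 0.02, 0, 1, 0, 0, 0.013, 0, 1, 0, 0, 0, 0, 1, -0.008, 0, 0, 0, 1, -0.008, 0, 0, 0, 1, -0.008, 0, 0, 0, 1, -0.008, 0, 0, 0, 1, -0.008, 0, 0, 0, 1]

```text
time_s: 3.92
eef_pos: [500.9, -29.4, 50.6]
orientation: [0.001, 0.02, 1.0, -0.0]
force: [-3.0, -0.1, 2.3]
finger_gap: 0.9
finger_force: 1.4
```

Emit:
servo_tool:
  moves: [-0.009, 0, 0, 0, 1, -0.009, 0, 0, 0, 1, -0.009, 0, 0, 0, 1, -0.009, 0, 0, 0, 1, -0.009, 0, 0, 0, 1, -0.009, 0, 0, 0, 1, -0.008, 0, 0, 0, 1, -0.006, 0, 0, 0, 1]

```text
time_s: 4.58
eef_pos: [568.3, -31.9, 49.4]
orientation: [0.0, 0.02, 1.0, -0.0]
force: [-3.1, -0.1, 1.9]
finger_gap: 0.8
finger_force: 1.4
```

Emit:
servo_tool:
  moves: [-0.002, 0, 0, 0, 1, -0.002, 0, 0, 0, 1, -0.001, 0, 0, 0, 1, -0.001, 0, 0, 0, 1, -0.001, 0, 0, 0, 1, -0.001, 0, 0, 0, 1, -0.001, 0, 0, 0, 1, -0.001, 0, 0, 0, 1]

```text
time_s: 5.25
eef_pos: [577.2, -32.2, 49.4]
orientation: [-0.0, 0.02, 1.0, 0.0]
force: [-2.2, -0.8, -0.8]
finger_gap: 0.6
finger_force: 1.3
```

Emit:
servo_tool:
  moves: [-0.001, 0, 0, 0, 1, -0.001, 0, 0, 0, 1, -0.001, 0, 0, 0, 1, -0.001, 0, 0, 0, 1, -0.001, 0, 0, 0, 1, -0.001, 0, 0, 0, 1, -0.0005, 0, 0, 0, 1, -0.0005, 0, 0, 0, 1]

```text
time_s: 5.92
eef_pos: [579.9, -32.3, 49.3]
orientation: [-0.005, 0.02, 1.0, 0.0]
force: [-22.6, -0.1, 14.2]
finger_gap: 0.5
finger_force: 10.9
```

Emit:
servo_tool:
  moves: [0.01, 0, 0, 0, 1, 0.02, 0, 0, 0, 1, 0, 0, -0.03, 0, 1, 0, 0, -0.035, 0, 1, 0, -0.04, 0, 0, 1, 0, -0.041, 0, 0, 1, 0, -0.041, 0, 0, 1, 0, -0.04, 0, 0, 1]

```text
time_s: 6.58
eef_pos: [549.1, -195.1, 116.0]
orientation: [0.002, 0.019, 1.0, -0.001]
force: [1.0, -0.5, -0.2]
finger_gap: 0.3
finger_force: 0.0
```

Emit:
servo_tool:
  moves: [-0.02, 0, 0, 0, 1, -0.025, 0, 0, 0, 1, -0.025, 0, 0, 0, 1, 0, 0, 0, 0, 1, 0, 0, 0, 0, 1, 0, 0, 0, 0, 1, 0, 0, 0, 0, 1, 0, 0, 0, 0, 1]

```text
time_s: 7.25
eef_pos: [617.2, -195.8, 114.7]
orientation: [-0.0, 0.02, 1.0, -0.0]
force: [-0.2, -0.6, -0.3]
finger_gap: 0.6
finger_force: 0.0
```

```bash
python3 - <<'E'
from h import *
np.set_printoptions(precision=1,suppress=True)
print(bot.state()["eef_pos"],bot.state()["force"])
a=read_camera("top");b=read_camera("scene")
cv2.imwrite("pics/c1.png",np.vstack([cv2.resize(a["pixels"][90:260,235:435],(600,300)),cv2.resize(b["pixels"][100:300,150:400],(600,300))]))
for k in ["open_lip","shut_lip","wide_lip"]:
  for m in mark_of(a,k)[:1]: print(k,m["score"],pt(a,m["at"],h=70))
E
```

```text
[ 617.2 -195.8  114.7] [-0.2 -0.6 -0.3]
open_lip 0.93 [597.7 -32.5  70. ]
shut_lip 0.94 [615.2 124.3  70. ]
wide_lip 0.75 [ 589.3 -191.9   70. ]
```

View pics/c1.png

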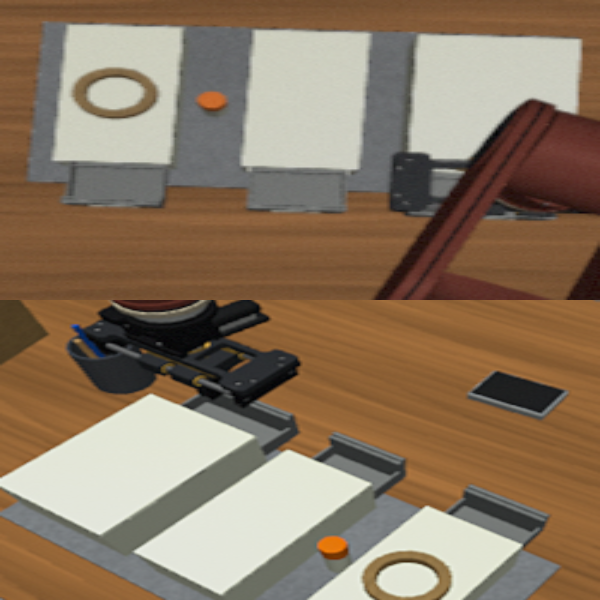

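Top crop: the middle tray is home, level with the shut tray, and the fingers hover over the wide slot. Next is lowering into it.

Emit:
servo_tool:
  moves: [0, 0, 0.015, 0, 1, 0, 0, 0.015, 0, 1, 0, 0, 0.015, 0, 1, 0, 0, 0.012, 0, 1, 0, 0, 0.01, 0, 1, 0, 0, 0, 0, 1, 0, 0, 0, 0, 1, 0, 0, 0, 0, 1]

```text
time_s: 8.17
eef_pos: [618.4, -196.3, 48.3]
orientation: [0.001, 0.02, 1.0, -0.0]
force: [-0.7, -0.2, 0.4]
finger_gap: 0.9
finger_force: 0.0
```

Emit:
servo_tool:
  moves: [0.003, 0, 0, 0, 1, 0.004, 0, 0, 0, 1, 0.004, 0, 0, 0, 1, 0.004, 0, 0, 0, 1, 0.004, 0, 0, 0, 1, 0.004, 0, 0, 0, 1, 0.004, 0, 0, 0, 1, 0.004, 0, 0, 0, 1]

```text
time_s: 8.83
eef_pos: [587.0, -194.9, 48.1]
orientation: [0.001, 0.02, 1.0, -0.0]
force: [2.5, -0.8, 1.9]
finger_gap: 0.3
finger_force: 1.3
```

Emit:
servo_tool:
  moves: [0.005, 0, 0, 0, 1, 0.006, 0, 0, 0, 1, 0.006, 0, 0, 0, 1, 0.006, 0, 0, 0, 1, 0.006, 0, 0, 0, 1, 0.006, 0, 0, 0, 1, 0.006, 0, 0, 0, 1, 0.006, 0, 0, 0, 1]

```text
time_s: 9.5
eef_pos: [539.3, -192.9, 47.6]
orientation: [0.0, 0.02, 1.0, -0.0]
force: [3.5, -0.2, 1.7]
finger_gap: 0.3
finger_force: 1.4
```

Emit:
servo_tool:
  moves: [0.006, 0, 0, 0, 1, 0.006, 0, 0, 0, 1, 0.006, 0, 0, 0, 1, 0.006, 0, 0, 0, 1, 0.006, 0, 0, 0, 1, 0.006, 0, 0, 0, 1, 0.005, 0, 0, 0, 1, 0.004, 0, 0, 0, 1]

```text
time_s: 10.17
eef_pos: [494.2, -191.0, 47.4]
orientation: [-0.0, 0.02, 1.0, 0.0]
force: [2.2, -0.3, 0.9]
finger_gap: 0.5
finger_force: 1.3
```

Emit:
servo_tool:
  moves: [0.003, 0, 0, 0, 1, 0.003, 0, 0, 0, 1, 0.002, 0, 0, 0, 1, 0.002, 0, 0, 0, 1, 0.002, 0, 0, 0, 1, 0.001, 0, 0, 0, 1, 0.001, 0, 0, 0, 1, 0.001, 0, 0, 0, 1]

```text
time_s: 10.83
eef_pos: [479.8, -190.4, 47.4]
orientation: [-0.0, 0.02, 1.0, 0.0]
force: [2.4, -0.6, -0.3]
finger_gap: 0.7
finger_force: 1.3
```

Emit:
servo_tool:
  moves: [0.001, 0, 0, 0, 1, 0.001, 0, 0, 0, 1, 0.001, 0, 0, 0, 1, 0.001, 0, 0, 0, 1, 0.001, 0, 0, 0, 1, 0.001, 0, 0, 0, 1, 0.001, 0, 0, 0, 1, 0.001, 0, 0, 0, 1]

```text
time_s: 11.5
eef_pos: [476.3, -190.4, 47.8]
orientation: [0.005, 0.021, 1.0, -0.001]
force: [24.3, 1.3, -17.6]
finger_gap: 0.8
finger_force: 12.1
```

Emit:
servo_tool:
  moves: [-0.004, 0, 0, 0, 1, -0.006, 0, 0, 0, 1, 0, 0, 0, 0, 1, 0, 0, -0.02, 0, 1, 0, 0, -0.04, 0, 1, 0, 0, -0.04, 0, 1, 0, 0, -0.04, 0, 1, 0, 0, -0.03, 0, 1]

```text
time_s: 12.17
eef_pos: [481.9, -190.9, 220.8]
orientation: [0.001, 0.02, 1.0, -0.001]
force: [1.0, -0.3, 0.5]
finger_gap: -0.0
finger_force: 0.0
```

Emit:
servo_tool:
  moves: [0.03, 0.03, 0, 0, 1, 0.02, 0.036, 0, 0, 1, 0.02, 0.036, 0, 0, 1, 0.02, 0.036, 0, 0, 1, 0, 0.04, 0, 0, 1, 0, 0.04, 0, 0, 1, 0, 0.04, 0, 0, 1, 0, 0, 0, 0, 1]

```text
time_s: 12.83
eef_pos: [401.5, 76.4, 217.5]
orientation: [-0.0, 0.016, 1.0, 0.001]
force: [0.2, 0.0, 0.2]
finger_gap: 0.4
finger_force: 0.0
```

Emit:
servo_tool:
  moves: [0, 0.04, 0, 0, 1, 0, 0.04, 0, 0, 1, 0, 0.04, 0, 0, 1, 0, 0.04, 0, 0, 1, 0, 0.03, 0, 0, 1, 0, 0, 0, 0, 1, 0, 0, 0, 0, 1, 0, 0, 0, 0, 1]

```text
time_s: 13.5
eef_pos: [410.0, 259.2, 217.0]
orientation: [-0.001, 0.02, 1.0, -0.001]
force: [0.3, 0.3, 0.5]
finger_gap: 0.6
finger_force: 0.0
```

```bash
python3 - <<'E'
from h import *
np.set_printoptions(precision=1,suppress=True)
print(bot.state()["eef_pos"],bot.state()["force"])
p=a=read_camera("top");b=read_camera("scene")
cv2.imwrite("pics/c2.png",np.vstack([cv2.resize(a["pixels"][90:310,235:475],(480,300)),cv2.resize(b["pixels"][80:300,150:400],(480,300))]))
vv,uu=np.mgrid[90:290,235:435]
P=np.array([pt(p,(u,v)) for u,v in zip(uu.ravel(),vv.ravel())]).reshape(*uu.shape,3)
n,l,st,c=cv2.connectedComponentsWithStats(((P[...,2]>66)&(P[...,2]<82)).astype(np.uint8))
for i in range(1,n):
    if st[i,4]>25: q=P[l==i]; print("lip",st[i,4],cv2.minAreaRect(q[:,:2].astype(np.float32)))
for k in ["stamp_mid","tape_roll","glue_stick","ink_pad","stapler","pen_pot","mug"]:
  for m in mark_of(a,k)[:1]: print(k,m["score"],pt(a,m["at"]))
E
```

```text
[410.  259.2 217. ] [0.3 0.3 0.5]
lip 70 ((639.317138671875, -184.0500946044922), (79.469482421875, 11.994014739990234), 87.66280364990234)
lip 143 ((602.433349609375, 124.20021057128906), (84.58641052246094, 10.926194190979004), 87.74241638183594)
lip 144 ((596.0678100585938, -35.09001541137695), (84.96102905273438, 11.137687683105469), 87.5545425415039)
lip 213 ((459.5984802246094, -189.1845703125), (124.94754028320312, 10.825732231140137), 87.99049377441406)
stamp_mid 0.61 [ 573.9 -193.6   55.7]
tape_roll 0.88 [760.2 121.8  89.4]
glue_stick 0.56 [737.6  31.6  92.2]
ink_pad 0.81 [381.   12.9  17.7]
stapler 0.84 [ 438.9 -358.8   41. ]
pen_pot 0.87 [ 591.7 -364.3   64.9]
mug 0.89 [542.2 293.8   7.6]
```

View pics/c2.png

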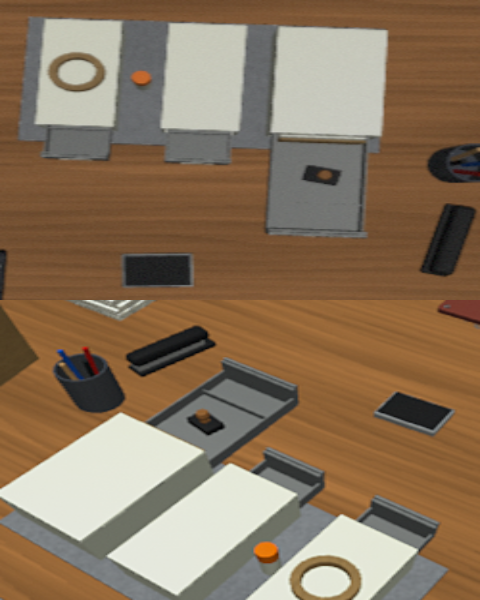

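The crops show the wide tray drawn out about 130 mm with the stamp standing in it. Both narrow trays are level and nothing else has moved.

```bash
python3 -c "
from workcell import ticket; print(ticket.finish_job())"
```

```text
the job is handed in; nothing more can be done
None
```

I pushed the open narrow tray fully home, then hooked the wide tray and drew it about 130 mm to its stop. The stamp is still in its tray, the other narrow tray stayed shut, the other things stand where they were, and the job was handed in at about 14 s of robot time.

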